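# Load a press tool's punches from the transport block to match its dies

### The job

Move the four punches from the wooden block into the sockets of the upper die, which lies on its back, so that when it is turned over on to the lower die, wide bush on thick pillar, every punch meets the die opening of its own shape: from where you stand, the row runs in the reverse order of the openings. Seat each one fully home, nose up, with the slot punch's blade straight across the row and the square punch's sides in line with it; let none fall over.

Things in the scene. Friction and masses are not known exactly. Their poses are not given: they have to be found in the camera images.
- big_round_punch: Loose steel press punch, about 0.24 kg, upright. Black round body, diameter 32 mm, from 24 to 68 mm above the origin; below it a shank of diameter 20 mm, tapering to 10 mm over its last 9 mm; on top a bright round nose, diameter 27 mm, 18 mm high, nearly as wide as the body. Origin: centre of the shank's lower end; z up through the nose.
- small_round_punch: Loose punch with body, shank and origin like the big round punch; its nose is thin and round, diameter 9 mm, 26 mm high. The four start in a row along x (any order, 50 mm pitch) in the bores of a fixed wooden block, 204 x 60 mm, 40 mm high, at the left: shank in the 25 mm bore, shoulder on top. Bodies are 18 mm apart in the row, free on both sides of it.
- square_punch: Loose punch with body, shank and origin like the big round punch; its nose is square, 18 x 18 mm, 18 mm high, sides along its x and y axes. Like the others it starts turned up to 0.4 rad either way from square with the wooden block. Right of that block stands a vice, 91 mm high, at y below 0.215 m.
- slot_punch: Loose punch with body, shank and origin like the big round punch; its nose is a narrow upright blade, 28 mm along its x axis, 8 mm along its y axis, 18 mm high. Before the start's turn of up to 0.4 rad, the blade lies across the row of punches.
- lower_die: Fixed lower half of the press tool, 70 x 276 mm, at the back. Its four die inserts sit in a row along its y axis, at y = +75 (station 1), +25 (2), -25 (3) and -75 mm (4), x = 0. Thick guide pillar (diameter 29 mm, top at 118 mm) at y = +118 mm, beside station 1; thin one (diameter 16 mm) at -118 mm. Origin: centre of its underside. Its +y points roughly to the robot's left.
- upper_die: Fixed upper half, 70 x 276 mm, on its back, in front. Round sockets, diameter 25 mm, 27 mm deep, at y = +75 (socket 1), +25, -25, -75 mm (4), x = 0, in its bright block, top at 42 mm. Wide brass bush at y = +117 mm, narrow one at -117 mm, both 36 mm high. Home: shoulder on the block's top, punch origin at 18 mm. Origin: centre of underside. Its +y points to the robot's right.
- big_round_die: Fixed bright steel die insert, 40 x 40 mm, 12 mm thick, at one of the four stations of the lower die (any order). The dark opening in its middle is round, diameter 29 mm; it belongs to the big round punch. Origin: centre of its underside; axes as those of the lower die.
- small_round_die: Fixed bright steel die insert, 40 x 40 mm, 12 mm thick, at one of the four stations of the lower die (any order). The dark opening in its middle is round, diameter 11 mm; it belongs to the small round punch. Origin: centre of its underside; axes as those of the lower die.
- square_die: Fixed bright steel die insert, 40 x 40 mm, 12 mm thick, at one of the four stations of the lower die (any order). The dark opening in its middle is square, 20 x 20 mm; it belongs to the square punch. Origin: centre of its underside; axes as those of the lower die.
- slot_die: Fixed bright steel die insert, 40 x 40 mm, 12 mm thick, at one of the four stations of the lower die (any order). The dark opening in its middle is a slot, 30 mm along the insert's x axis and 10 mm along its y axis; it belongs to the slot punch. Origin: centre of its underside; axes as those of the lower die.
There are look-alikes about, which are no part of the job. What is shaped like the small_round_punch but red is not meant.

How it is judged:
At the end, for the whole second after the job is handed in: Every punch stands in the socket numbered like its insert's station: within 6 mm along x and y, shoulder within 2.5 mm of seated, tilt under 0.1 rad, at rest and released; the slot blade within 0.3 rad of straight across the row, the square's sides within 0.3 rad of the upper die's axes (((y of big_round_punch in the frame of upper_die between 0.069 and 0.081 m and y of big_round_die in the frame of lower_die between 0.063 and 0.087 m) or (y of big_round_punch in the frame of upper_die between 0.019 and 0.031 m and y of big_round_die in the frame of lower_die between 0.013 and 0.037 m) or (y of big_round_punch in the frame of upper_die between -0.031 and -0.019 m and y of big_round_die in the frame of lower_die between -0.037 and -0.013 m) or (y of big_round_punch in the frame of upper_die between -0.081 and -0.069 m and y of big_round_die in the frame of lower_die between -0.087 and -0.063 m)) and x of big_round_punch in the frame of upper_die between -0.006 and 0.006 m and z of big_round_punch in the frame of upper_die between 0.0155 and 0.0205 m and angle between each of big_round_punch, small_round_punch, square_punch, slot_punch's own z axis and vertical below 0.1 rad and linear speed of each of big_round_punch, small_round_punch, square_punch, slot_punch below 0.02 m/s and angular speed of each of big_round_punch, small_round_punch, square_punch, slot_punch below 0.2 rad/s and contact force between each of big_round_punch, small_round_punch, square_punch, slot_punch and the fingers below 0.1 N and ((y of small_round_punch in the frame of upper_die between 0.069 and 0.081 m and y of small_round_die in the frame of lower_die between 0.063 and 0.087 m) or (y of small_round_punch in the frame of upper_die between 0.019 and 0.031 m and y of small_round_die in the frame of lower_die between 0.013 and 0.037 m) or (y of small_round_punch in the frame of upper_die between -0.031 and -0.019 m and y of small_round_die in the frame of lower_die between -0.037 and -0.013 m) or (y of small_round_punch in the frame of upper_die between -0.081 and -0.069 m and y of small_round_die in the frame of lower_die between -0.087 and -0.063 m)) and x of small_round_punch in the frame of upper_die between -0.006 and 0.006 m and z of small_round_punch in the frame of upper_die between 0.0155 and 0.0205 m and ((y of square_punch in the frame of upper_die between 0.069 and 0.081 m and y of square_die in the frame of lower_die between 0.063 and 0.087 m) or (y of square_punch in the frame of upper_die between 0.019 and 0.031 m and y of square_die in the frame of lower_die between 0.013 and 0.037 m) or (y of square_punch in the frame of upper_die between -0.031 and -0.019 m and y of square_die in the frame of lower_die between -0.037 and -0.013 m) or (y of square_punch in the frame of upper_die between -0.081 and -0.069 m and y of square_die in the frame of lower_die between -0.087 and -0.063 m)) and x of square_punch in the frame of upper_die between -0.006 and 0.006 m and z of square_punch in the frame of upper_die between 0.0155 and 0.0205 m and ((y of slot_punch in the frame of upper_die between 0.069 and 0.081 m and y of slot_die in the frame of lower_die between 0.063 and 0.087 m) or (y of slot_punch in the frame of upper_die between 0.019 and 0.031 m and y of slot_die in the frame of lower_die between 0.013 and 0.037 m) or (y of slot_punch in the frame of upper_die between -0.031 and -0.019 m and y of slot_die in the frame of lower_die between -0.037 and -0.013 m) or (y of slot_punch in the frame of upper_die between -0.081 and -0.069 m and y of slot_die in the frame of lower_die between -0.087 and -0.063 m)) and x of slot_punch in the frame of upper_die between -0.006 and 0.006 m and z of slot_punch in the frame of upper_die between 0.0155 and 0.0205 m and angle between the x axis of slot_punch and the x axis of upper_die, either way round below 0.3 rad and (angle between the x axis of square_punch and the x axis of upper_die, either way round below 0.3 rad or angle between the x axis of square_punch and the y axis of upper_die, either way round below 0.3 rad)); the robot touches nothing.
It fails at once if a punch falls over (tilts more than 0.8 rad) (angle between any of big_round_punch, small_round_punch, square_punch, slot_punch's own z axis and vertical above 0.8 rad).
It also fails if it takes over 115 s, if anything falls off the work surface, if the arm or the gripper's body presses on something with over 40 N, if the wrist force passes 120 N, or if a joint passes its speed limit or range.

### The arm

A 6-joint arm with a two-finger parallel gripper is mounted at the origin on a cart in front of the work surface, level with it; the furniture and walls round the work are solid. World frame = base frame: x ahead of the robot, y to its left, z up, the work surface at z = 0. Lengths are in m, angles in rad, forces in N, time in s.
With the tool pointing down it reaches from about 0.35 to 0.975 m from the base axis. Payload 4.9 kg.
Tool frame: the origin (TCP) lies midway between the tips of the shut fingers; the grasp point (between the pads) lies 19 mm behind it; z points along the fingers, y is the line along which they close (so a half turn about z gives the same grasp; the last joint's range is limited). The gripper opens to 85 mm and grips with 20 to 120 N. Pads are 22 mm wide; open, the fingers measure 114 mm over their backs; the gripper's body (76 mm by 85 mm) begins 54 mm behind the grasp point. The pads swing forward as they close: fully open they stand 13 mm farther back than shut.
Start: joints at [1.166, 0.053, 1.613, -0, 1.476, -0.119], TCP at [0.176, 0.6, 0.231] pointing down, gripper open.
Joint ranges: [-3.01, 3.01], [-1.01, 2.22], [0.06, 2.58], [-1.02, 4.17], [0.09, 2.62], [-3.14, 3.14]. Speed limits (rad/s): [2.57, 2.57, 3.14, 3.14, 3.14, 3.14].

### API

Orientations are given as a unit quaternion [w, x, y, z].
In Python, from plant import state, grab_frame, job_done, cut_out, place_of gives the robot as it stands.
- The arm moves only by the tool jog_arm, never from a script. Its argument "motion" is text: rows parted by semicolons, each of 7 numbers parted by spaces: the opening in per cent of the stroke, from 0 (shut) to 100 (fully open), then the shift along the tool's x, y, z as a fraction of full scale, then the turn, a rotation vector about the tool's x, y, z as a fraction of full scale. A call has exactly 5 rows; each row is the pose to reach, as a shift and turn from the pose commanded when the call began, along the tool's axes at that moment; what a row does not reach only later rows make up. Full scale, the value 1, is 50 cm for a shift and 1.5 rad for a turn. A row lasts 1/8 s, in which the tool goes at most 62.5 mm and 10.7 degrees, less where a joint would pass 70% of its speed; a pose out of reach is approached as far as the arm can. A call with a number of a shift or a turn outside -1 to 1 is refused whole. A call with a gripper value outside its range is refused whole. The fingers move at their own pace and stop on an object; the grip force is fixed at half the most. Time passes only in rows, so rows that repeat a pose let the fingers close, or fill a call up. It gives the time, the measured TCP pose, the force, the opening and the grip force at its end, in the units of the state.
- state(): the state, without advancing time (a new reading comes with each control period).
- grab_frame(name): name is "scene" or "top" or "wrist"; returns a dict with "color" (384x512x3 uint8, red, green, blue), "range_z" (384x512 float32, m along the optical axis (not along the pixel's ray), 0 where there is no reading), "intrinsics" (3x3 intrinsics, pixels), "k1" (the pictures are not rectified: a ray, as slopes to the right and down, at radius r is drawn at 1 + k1 r^2 times it, then the intrinsics apply), "world_from_camera" (4x4, takes a point from camera to world coordinates). Camera axes: x right, y up, looking along -z (the intrinsics and any distortion apply to the point x, -y, -z); pixel columns grow to the right and rows downward; lengths in m; the calibration is good to about 2 mm. A picture is of the moment at which its call begins.
- job_done(): hands the job in; it is judged then, once.
Trained networks look in the newest picture that a camera, given by its name, has taken for a name from the list of things; names that differ only in an ending like _2 or _b are one class to them, and where a whole thing is asked for, a point or a joint stands for the part that bears it (a point fixed in the world has none). Each returns a list of dicts, best first, with "p" (0 to 1); they miss things now and then, are a little off and sometimes report something else, mostly with a low value. They report only what shows in the picture. A call takes as long as a camera call. They do not tell look-alikes from the thing itself.
- cut_out(camera, thing): "pixels" (384x512 bool, what is visible of it).
- place_of(camera, thing): "at" ([x, y, z] in m, in world coordinates, good to about 4 mm: a listed point, or the origin of a listed thing).
The state is a dict: "time": time; "joint_pos": joint angles; "joint_vel": joint speeds; "joint_efforts": joint torques, N m; "tool_pos": TCP position; "tool_rot": TCP orientation; "contact_force": force on the tool from outside, world axes, zero at the start; "ft_torque": the same for the moment, N m; "gripper_width": opening from 0.0 (shut) to 1.0 (fully open); "grasp_force": force on a finger pad.
Only numpy, scipy, OpenCV 4.12 (cv2) and the standard library are available. Lean on these libraries where they do the work, as an engineer would, in place of code of your own. Each camera call takes 0.05 s, during which the arm holds its last target. There are 200 camera calls.

## Working session

There is one attempt and no reset: what is moved stays moved. The work goes in short steps, Python scripts to look and compute and a tool call to move; the robot and the scene stay as the last step left them, time stands still between calls to the robot, and variables do not carry over. Pictures are saved under pics/ and viewed, at most 14 in all, crops included, and the job is handed in when it is done.

Besides the shell and the picture viewer there is one more tool, called by a JSON object that holds its "fn" and its "kwargs", one argument or row to a line. jog_arm: Moves the arm, as the interface text tells. Shift numbers are shares of 50 cm and turn numbers shares of 1.5 rad, none past 1 either way. Its arguments: {"type":"object","properties":{"motion":{"type":"string"}},"required":["motion"]}

```bash
mkdir -p pics; ls
cat > h.py <<'E'
import numpy as np, cv2
from plant import *
def ray(f,u,v):
    K=f["intrinsics"];k1=f["k1"];d=np.array([(u-K[0,2])/K[0,0],(v-K[1,2])/K[1,1]])
    s=d.copy()
    for _ in range(20): s=d/(1+k1*(s@s))
    T=f["world_from_camera"];return T[:3,3],T[:3,:3]@np.array([s[0],-s[1],-1.])
def pix(f,p):
    T=f["world_from_camera"];c=T[:3,:3].T@(np.asarray(p)-T[:3,3]);s=np.array([c[0],-c[1]])/-c[2]
    s=s*(1+f["k1"]*(s@s));K=f["intrinsics"];return np.array([K[0,0]*s[0]+K[0,2],K[1,1]*s[1]+K[1,2]])
def at_z(f,u,v,z):
    o,d=ray(f,u,v);return o+d*(z-o[2])/d[2]
def deep(f,u,v):
    o,d=ray(f,u,v);return o+d*f["range_z"][int(v),int(u)]
def save(n,img,s=1): cv2.imwrite("pics/"+n,cv2.resize(img[...,::-1],None,fx=s,fy=s,interpolation=cv2.INTER_CUBIC))
E
python3 - <<'E'
from h import *
print(state())
for c in("scene","top","wrist"):
    f=grab_frame(c);save(c+"0.png",f["color"],1.5);np.save(c+"0.npy",f,allow_pickle=True)
    print(c,f["k1"],f["intrinsics"][0],f["world_from_camera"].round(3).tolist())
    for t in "big_round_punch small_round_punch square_punch slot_punch big_round_die small_round_die square_die slot_die lower_die upper_die".split():
        print(t,[(round(r["p"],2),np.round(r["at"],3).tolist(),pix(f,r["at"]).round().tolist()) for r in place_of(c,t)[:3]])
print(state()["time"])
E
```

```text
pics
{'time': 0.0, 'joint_pos': array([ 1.16602182e+00,  5.33819330e-02,  1.61428327e+00, -1.03102239e-05,
        1.47599900e+00, -1.19018126e-01]), 'joint_vel': array([ 2.82753125e-06,  9.03538721e-04, -3.03805252e-03,  7.17845651e-04,
       -1.20089289e-03,  4.67008335e-04]), 'joint_efforts': array([-1.07468024e-04, -3.93690848e+01, -3.70170164e+01, -3.38670634e-05,
        7.21293458e-03, -2.80431166e-06]), 'tool_pos': array([0.17594488, 0.59907882, 0.23005388]), 'tool_rot': array([-2.63217524e-04,  1.42391996e-01,  9.89809803e-01, -1.00177971e-03]), 'contact_force': array([ 0.07829623,  0.15323658, -0.42516591]), 'ft_torque': array([ 0.00357189,  0.00906777, -0.04674661]), 'grasp_force': 0.0, 'gripper_width': 0.9994691796510032}
scene -0.12493724524355056 [497.06551416   0.         257.2559002 ] [[0.744, 0.38, -0.549, -0.07], [-0.668, 0.419, -0.615, -0.606], [-0.004, 0.825, 0.566, 0.698], [0.0, 0.0, 0.0, 1.0]]
big_round_punch [(0.6, [0.534, 0.33, 0.02], [191.0, 174.0])]
small_round_punch [(0.79, [0.579, 0.338, 0.02], [203.0, 166.0]), (0.7, [0.456, 0.071, -0.002], [231.0, 240.0]
[... 1204 characters left out ...]
.027], [294.0, 141.0])]
square_die [(0.76, [0.678, -0.031, 0.026], [316.0, 141.0])]
slot_die [(0.8, [0.688, -0.076, 0.028], [336.0, 137.0]), (0.22, [0.532, 0.322, 0.015], [159.0, 202.0])]
lower_die [(0.89, [0.687, -0.003, -0.002], [302.0, 140.0])]
upper_die [(0.82, [0.469, -0.133, -0.001], [356.0, 234.0]), (0.47, [0.679, -0.027, 0.024], [314.0, 141.0])]
wrist -0.04399116698584111 [289.54518525   0.         260.02305568] [[0.281, -0.919, -0.276, 0.106], [0.96, 0.269, 0.081, 0.621], [-0.0, -0.288, 0.958, 0.375], [0.0, 0.0, 0.0, 1.0]]
big_round_punch []
small_round_punch []
square_punch []
slot_punch []
big_round_die []
small_round_die []
square_die []
slot_die []
lower_die []
upper_die []
1.65
```

View images.

View pics/scene0.png

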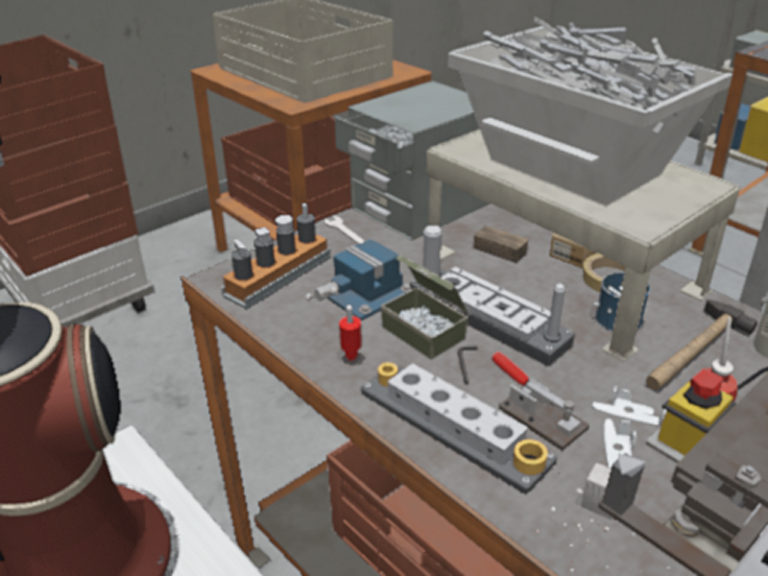

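View pics/top0.png

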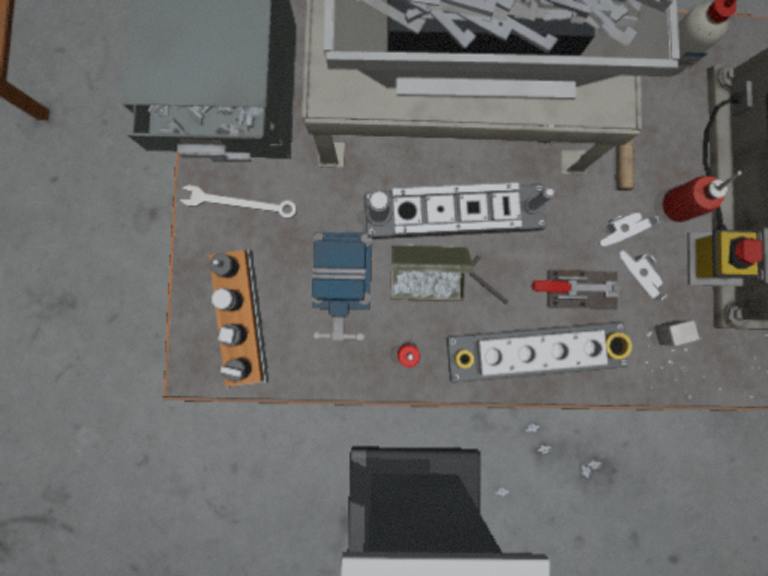

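The scene shows the row in the wooden block: slot (163,193), square (179,182), big (191,174), small (203,166). The lower die, starting at the thick pillar, holds big, small, square and slot. The red look-alike is at scene (231,240). In the top view the upper die's wide bush is at the right, (412,231), so socket 1 is the rightmost. Next I'll move the wrist camera over the punches.

{"fn": "jog_arm", "kwargs": {
  "motion": "100 -0.79 -0.345 0 0 0 -0.29;100 -0.79 -0.345 0 0 0 -0.29;100 -0.79 -0.345 0 0 0 -0.29;100 -0.79 -0.345 0 0 0 -0.29;100 -0.79 -0.345 0 0 0 -0.29"
}}

```text
time: 2.28
tool_pos: [0.4123, 0.4016, 0.2316]
tool_rot: [0.0, -0.075, 0.997, 0.0]
contact_force: [0.1, 0.7, -0.1]
gripper_width: 0.997
grasp_force: 0.0
```

```bash
cat > look.py <<'E'
import sys
from h import *
n=sys.argv[1];things=sys.argv[2:]
f=grab_frame("wrist");np.save(n+".npy",f,allow_pickle=True);save(n+".png",f["color"],1.5)
for t in things:
    print(t,[(round(r["p"],2),np.round(r["at"],4).tolist(),pix(f,r["at"]).round().tolist()) for r in place_of("wrist",t)[:2]])
E
python3 look.py w1 big_round_punch small_round_punch square_punch slot_punch
```

```text
big_round_punch [(0.7, [0.5325, 0.3273, 0.0168], [193.0, 245.0])]
small_round_punch [(0.95, [0.5817, 0.3363, 0.0168], [196.0, 277.0]), (0.62, [0.4536, 0.0712, 0.0013], [12.0, 160.0])]
square_punch [(0.94, [0.4825, 0.32, 0.0139], [191.0, 209.0])]
slot_punch [(0.94, [0.4368, 0.3098, 0.0186], [185.0, 176.0])]
```

{"fn": "jog_arm", "kwargs": {
  "motion": "100 -0.16 -0.18 0 0 0 0;100 -0.16 -0.18 0 0 0 0;100 -0.16 -0.18 0 0 0 0;100 -0.16 -0.18 0 0 0 0;100 -0.16 -0.18 0 0 0 0"
}}

```text
time: 3.15
tool_pos: [0.5021, 0.3274, 0.2313]
tool_rot: [-0.0, -0.076, 0.997, 0.0]
contact_force: [0.4, -0.1, 0.5]
gripper_width: 1.0
grasp_force: 0.0
```

```bash
python3 look.py w2 big_round_punch small_round_punch square_punch slot_punch
```

```text
big_round_punch [(0.94, [0.5349, 0.3286, 0.0145], [257.0, 192.0]), (0.63, [0.4373, 0.3102, 0.0152], [254.0, 113.0])]
small_round_punch [(0.85, [0.4535, 0.0716, -0.001], [65.0, 98.0]), (0.75, [0.5812, 0.3377, 0.0188], [258.0, 227.0])]
square_punch [(0.65, [0.4799, 0.3215, 0.016], [258.0, 149.0])]
slot_punch [(0.57, [0.4359, 0.3109, 0.0179], [254.0, 112.0])]
```

View pics/w2.png

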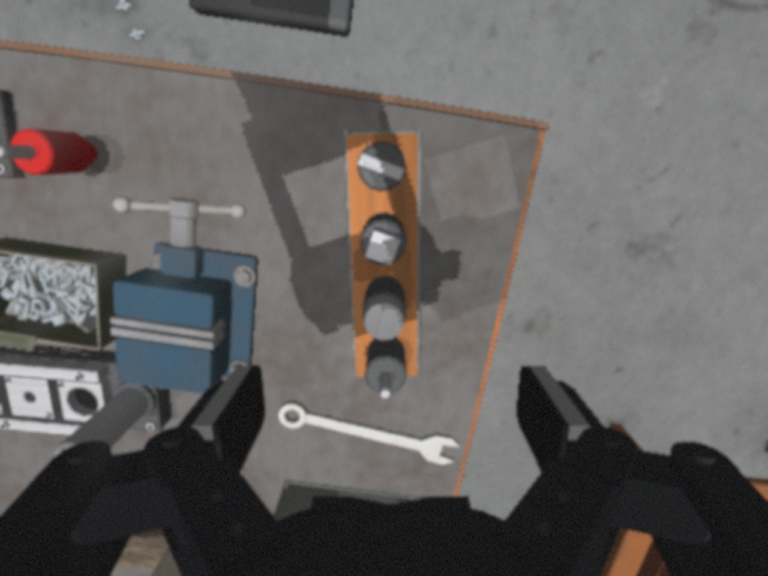

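The picture shows the row from top to bottom: slot (253,110), square (255,160), big (256,210), small (256,250), in original pixels. This agrees with the networks. The red look-alike (45,100) stands off the block. Next I'll measure the nose angles, centres and heights.

```bash
cat > m.py <<'E'
from h import *
from scipy.spatial import cKDTree
vv,uu=np.mgrid[0:384,0:512]
def cloud(f):
    K=f["intrinsics"];k1=f["k1"];d=np.stack([(uu-K[0,2])/K[0,0],(vv-K[1,2])/K[1,1]],-1);s=d.copy()
    for _ in range(10): s=d/(1+k1*(s**2).sum(-1,keepdims=True))
    T=f["world_from_camera"];z=f["range_z"];P=np.stack([s[...,0]*z,-s[...,1]*z,-z],-1)
    return P@T[:3,:3].T+T[:3,3]
E
python3 - <<'E'
from m import *
c={"slot":(.436,.311),"square":(.481,.321),"big":(.534,.328),"small":(.581,.337)}
for n in("w1","w2"):
    f=np.load(n+".npy",allow_pickle=True).item();P=cloud(f);ok=f["range_z"]>0
    for k,xy in c.items():
        r=np.hypot(P[...,0]-xy[0],P[...,1]-xy[1]);m=ok&(r<.024)&(P[...,2]>.03);Z=P[...,2][m]
        if m.sum()<10: print(n,k,"few");continue
        top=np.percentile(Z,97);t=m&(P[...,2]>top-.006)
        q=P[t];rect=cv2.minAreaRect((q[:,:2]*1000).astype(np.float32))
        g=f["color"].mean(-1);b=t
        b=m&(g>130)
        ptsb=np.array([at_z(f,u,v,.102)[:2]*1000 for v,u in np.argwhere(b)],np.float32)
        rb=cv2.minAreaRect(ptsb) if len(ptsb)>5 else None
        body=m&(abs(P[...,2]-.084)<.003)
        print(n,k,"top",top.round(4),"hist",np.percentile(Z,[10,50,75]).round(3),t.sum(),"ctr",q.mean(0).round(4),[np.round(x,1).tolist() for x in rect],"bright",len(ptsb),rb and [np.round(x,1).tolist() for x in rb])
E
```

```text
w1 slot top 0.3011 hist [0.041 0.083 0.092] 55 ctr [0.4301 0.333  0.3023] [[429.9, 332.7], [5.0, 3.0], 5.3] bright 182 [[426.0, 306.9], [33.9, 23.6], 23.8]
w1 square top 0.1033 hist [0.04  0.073 0.088] 294 ctr [0.481  0.3207 0.1022] [[482.7, 320.1], [18.1, 18.9], 78.4] bright 270 [[465.9, 322.0], [18.5, 53.4], 82.7]
w1 big top 0.1032 hist [0.041 0.074 0.095] 264 ctr [0.5309 0.3332 0.1021] [[532.6, 333.5], [16.2, 26.1], 84.1] bright 224 [[519.6, 333.0], [16.0, 50.9], 89.4]
w1 small top 0.1072 hist [0.041 0.079 0.085] 64 ctr [0.5796 0.3369 0.107 ] [[580.9, 336.8], [8.2, 6.7], 41.0] bright 27 [[562.6, 334.5], [9.7, 56.2], 86.8]
w2 slot top 0.1034 hist [0.04  0.083 0.085] 265 ctr [0.4334 0.3119 0.1026] [[433.2, 311.8], [27.5, 8.1], 78.3] bright 403 [[439.8, 304.2], [32.6, 21.2], 11.6]
w2 square top 0.3297 hist [0.102 0.317 0.323] 2418 ctr [0.4841 0.32   0.3276] [[486.2, 322.0], [9.6, 47.4], 9.4] bright 417 [[473.2, 312.8], [38.2, 22.3], 14.4]
w2 big top 0.1036 hist [0.041 0.084 0.102] 549 ctr [0.5311 0.3285 0.1026] [[531.6, 328.3], [26.2, 26.5], 74.0] bright 399 [[532.9, 328.1], [22.6, 23.2], 8.7]
w2 small top 0.1089 hist [0.041 0.081 0.085] 70 ctr [0.5797 0.3365 0.1084] [[580.7, 336.6], [8.6, 7.2], 75.8] bright 121 [[560.4, 330.3], [37.9, 49.3], 70.1]
```

Run:
```python
from h import *
f=np.load("w2.npy",allow_pickle=True).item()
save("w2c.png",f["color"][85:275,215:295],4) if 0 else save("w2c.png",np.hstack([f["color"][85:185,205:305],f["color"][180:280,205:305]]),4)
```

```text
(no output)
```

View pics/w2c.png

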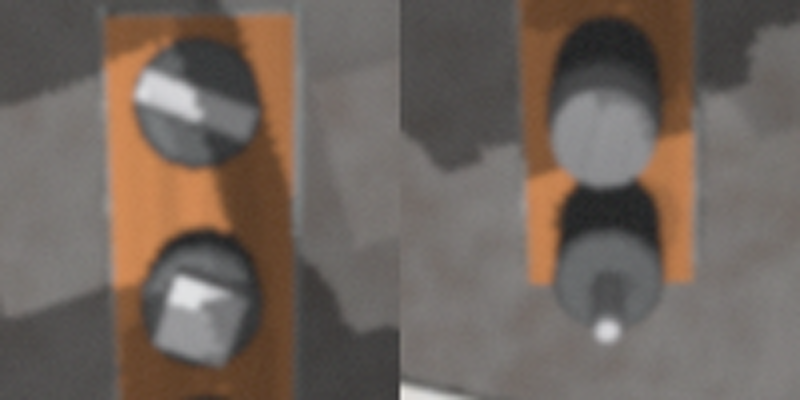

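Heights check out: noses at 0.102 to 0.109 m, block top at 0.041 m, pitch 50 mm. The crop confirms the blade and square angles. Blade and square both sit at about 78.4° in world, and the row at 9.6°. I'll pick the slot punch first, with the fingers closing along the blade.

```bash
cat > go.py <<'E'
# usage: go.py x y z yawdeg(of tool y)  -> fractions in tool axes
import sys
from h import *
from scipy.spatial.transform import Rotation as R
x,y,z,a=map(float,sys.argv[1:5]);s=state()
q=s["tool_rot"];M=R.from_quat([q[1],q[2],q[3],q[0]])
a=np.radians(a);ty=np.array([np.cos(a),np.sin(a),0]);tz=np.array([0,0,-1.]);T=R.from_matrix(np.c_[np.cross(ty,tz),ty,tz])
print((M.inv().apply(np.array([x,y,z])-s["tool_pos"])/.5).round(4),((M.inv()*T).as_rotvec()/1.5).round(4),s["joint_pos"].round(2),s["time"])
E
python3 go.py .4332 .3118 .047 78.4
python3 - <<'E'
from m import *
f=np.load("w2.npy",allow_pickle=True).item();P=cloud(f)
for n in("w1","w2"):
    f=np.load(n+".npy",allow_pickle=True).item();P=cloud(f)
    for k,xy in {"slot":(.4332,.3118),"square":(.482,.320)}.items():
        m=(f["range_z"]>0)&(np.hypot(P[...,0]-xy[0],P[...,1]-xy[1])<.018)&(abs(P[...,2]-.1023)<.006)
        print(n,k,m.sum(),cv2.minAreaRect((P[m][:,:2]*1000).astype(np.float32)))
E
```

```text
[ 0.1423 -0.0082  0.3688] [1.000e-04 0.000e+00 2.352e-01] [ 0.45 -0.01  1.67  0.    1.48 -1.27] 3.4
w1 slot 278 ((433.3837890625, 311.8388671875), (28.29242706298828, 8.633451461791992), 78.80740356445312)
w1 square 304 ((482.7044372558594, 320.0912170410156), (18.114017486572266, 18.930662155151367), 78.4372329711914)
w2 slot 265 ((433.24560546875, 311.8356018066406), (27.527000427246094, 8.069561004638672), 78.3024673461914)
w2 square 364 ((482.67938232421875, 320.2490234375), (18.139867782592773, 18.057546615600586), 79.69864654541016)
```

{"fn": "jog_arm", "kwargs": {
  "motion": "100 0.142 -0.008 0.1 0 0 0.235;100 0.142 -0.008 0.1 0 0 0.235;100 0.142 -0.008 0.22 0 0 0.235;100 0.142 -0.008 0.33 0 0 0.235;100 0.142 -0.008 0.369 0 0 0.235"
}}

```text
time: 4.03
tool_pos: [0.4311, 0.3102, 0.0431]
tool_rot: [-0.003, 0.101, 0.995, -0.002]
contact_force: [-0.9, 1.0, 0.0]
gripper_width: 1.004
grasp_force: 0.0
```

```bash
python3 go.py .4332 .3118 .047 78.4; python3 look.py w3; python3 -c "
from h import *
f=np.load('w3.npy',allow_pickle=True).item();print(pix(f,(.4332,.3118,.102)))"
```

```text
[-0.0033  0.0039 -0.0078] [-0.0027 -0.0034 -0.0004] [ 0.48  0.03  1.97  0.    1.15 -0.88] 4.025
[263.6131772  326.49830782]
```

View pics/w3.png

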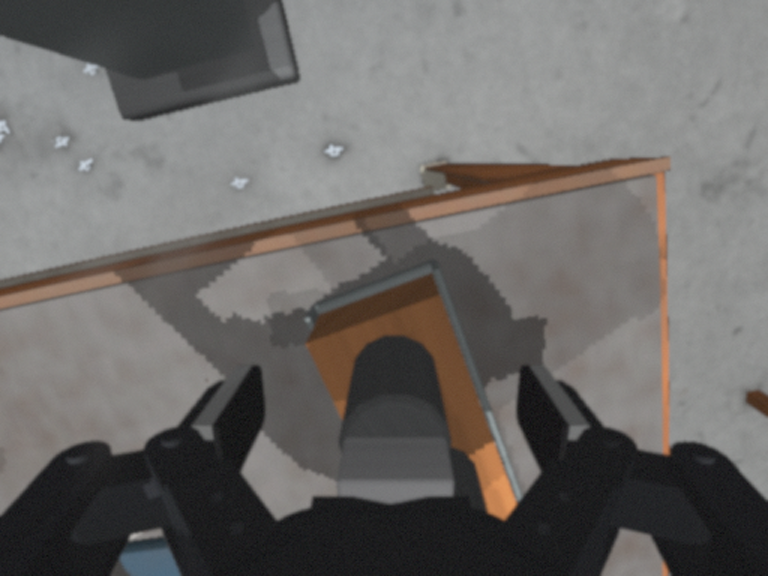

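The punch is centred between the fingers (blade at about (263,310), fingers at 175 and 345), so I'll close.

{"fn": "jog_arm", "kwargs": {
  "motion": "0 0 0 0 0 0 0;0 0 0 0 0 0 0;0 0 0 0 0 0 0;0 0 0 0 0 0 0;0 0 0 0 0 0 0"
}}

```text
time: 4.7
tool_pos: [0.4353, 0.3121, 0.0493]
tool_rot: [0.002, 0.101, 0.995, 0.001]
contact_force: [-0.8, -1.5, 7.9]
gripper_width: 0.356
grasp_force: 58.9
```

{"fn": "jog_arm", "kwargs": {
  "motion": "0 0 0 -0.125 0 0 0;0 0 0 -0.25 0 0 0;0 -0.36 -0.81 -0.42 0 0 0;0 -0.36 -0.81 -0.42 0 0 0;0 -0.36 -0.81 -0.42 0 0 0"
}}

```text
time: 5.32
tool_pos: [0.4728, 0.1299, 0.2074]
tool_rot: [0.0, 0.101, 0.995, 0.0]
contact_force: [2.2, -0.4, -4.0]
gripper_width: 0.353
grasp_force: 61.3
```

```bash
python3 go.py .53 -.12 .26 78.4
```

```text
[-0.2125 -0.4667 -0.1052] [0.0001 0.0003 0.0001] [ 0.12 -0.26  1.95  0.    1.46 -1.25] 5.325
```

{"fn": "jog_arm", "kwargs": {
  "motion": "0 -0.21 -0.47 -0.1 0 0 0;0 -0.21 -0.47 -0.1 0 0 0;0 -0.21 -0.47 -0.1 0 0 0;0 -0.21 -0.47 -0.1 0 0 0;0 -0.21 -0.47 -0.1 0 0 0"
}}

```text
time: 5.95
tool_pos: [0.5288, -0.1233, 0.2578]
tool_rot: [0.0, 0.104, 0.995, -0.0]
contact_force: [0.3, -0.1, -2.7]
gripper_width: 0.356
grasp_force: 61.5
```

```bash
python3 look.py w4 upper_die; python3 go.py .47 -.12 .26 78.4
```

```text
upper_die [(0.81, [0.4706, -0.1326, 0.0014], [244.0, 121.0])]
[ 0.1146 -0.0222 -0.0061] [ 0.0003 -0.0004 -0.0021] [-0.36 -0.16  1.78  0.    1.53 -1.73] 6.05
```

View pics/w4.png

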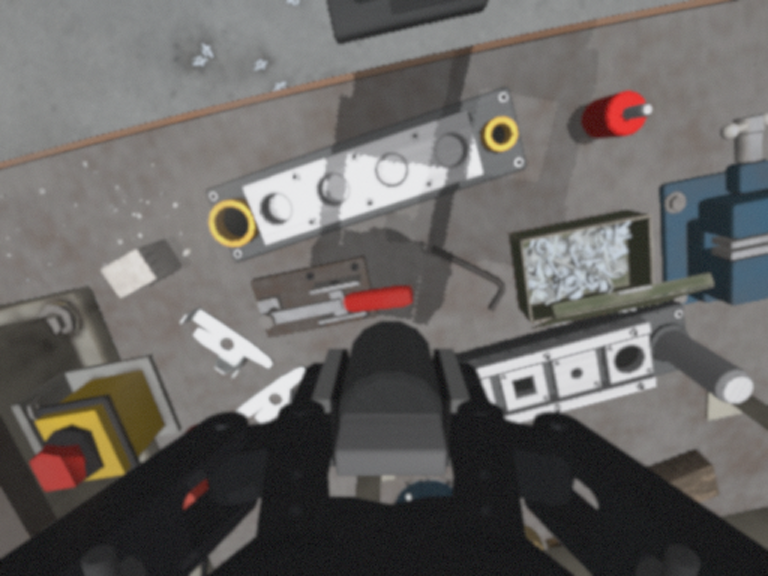

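The wrist picture shows the upper die sockets at (183,138), (222,126), (261,113) and (300,101). The wide bush is at (155,148), so socket 1 is beside it. The lower die shows the square, small and big openings, matching the earlier order. The slot punch is held firmly.

```bash
cat > die.py <<'E'
import sys
from m import *
for n in sys.argv[1:]:
    f=np.load(n+".npy",allow_pickle=True).item();P=cloud(f);ok=f["range_z"]>0
    near=ok&(abs(P[...,0]-.469)<.08)&(abs(P[...,1]+.133)<.16)
    top=near&(abs(P[...,2]-.042)<.005)&(f["color"].min(-1)>60)
    L=cv2.connectedComponents(top.astype(np.uint8),connectivity=4)[1]
    b=np.bincount(L.ravel());b[0]=0;m=L==b.argmax()
    r=cv2.minAreaRect((P[m][:,:2]*1000).astype(np.float32))
    print(n,"block",r,"z",np.median(P[m][:,2]).round(4))
    fill=cv2.convexHull(np.argwhere(m)[:,::-1].astype(np.int32));H=np.zeros(m.shape,np.uint8);cv2.fillConvexPoly(H,fill,1)
    # rim of each socket: contours of holes in the mask
    mm=cv2.morphologyEx(m.astype(np.uint8),cv2.MORPH_OPEN,np.ones((2,2)))
    cs,h=cv2.findContours(mm,cv2.RETR_CCOMP,cv2.CHAIN_APPROX_NONE)
    for c,hh in zip(cs,h[0]):
        if hh[3]>=0 and len(c)>25:
            q=np.array([at_z(f,u,v,.042)[:2]*1000 for u,v in c[:,0]],np.float32);e=cv2.fitEllipse(q);print(" hole",np.round(e[0],1),np.round(e[1],1),len(c))
    z=near&(P[...,2]>.048);print(" high near:",P[z][:,:].max(0).round(3),z.sum(), "rear clamp max z",P[ok&(abs(P[...,0]-.56)<.05)&(abs(P[...,1]+.15)<.06)&(P[...,2]<.15)][:,2].max())
E
python3 die.py w4
```

```text
w4 block ((466.5466003417969, -133.3907470703125), (50.43017578125, 188.3739013671875), 5.8220744132995605) z 0.0428
 hole [ 475.3 -205.8] [24.6 25.6] 57
 hole [ 470.3 -156.3] [25.2 25.7] 59
 hole [ 465.2 -107.4] [24.7 25.2] 61
 hole [460.2 -58.5] [25.2 25.6] 62
 high near: [ 0.549 -0.058  0.358] 45243 rear clamp max z 0.06572568731233819
```

{"fn": "jog_arm", "kwargs": {
  "motion": "0 0.1 0.12 0 0 0 0.17;0 0.1 0.12 0 0 0 0.17;0 0.1 0.12 0 0 0 0.17;0 0.1 0.12 0 0 0 0.17;0 0.1 0.12 0 0 0 0.17"
}}

```text
time: 6.68
tool_pos: [0.4918, -0.0512, 0.257]
tool_rot: [-0.0, 0.227, 0.974, -0.0]
contact_force: [-0.5, 0.6, -2.8]
gripper_width: 0.351
grasp_force: 61.5
```

```bash
python3 look.py w5; python3 die.py w5
```

```text
w5 block ((466.9977111816406, -135.82220458984375), (50.58962631225586, 194.5608673095703), 5.817745208740234) z 0.0427
 hole [ 475.6 -206.1] [24.3 25.5] 53
 hole [ 470.6 -156.2] [24.5 25.6] 53
 hole [ 465.5 -106.6] [24.6 25.8] 56
 hole [460.3 -57.2] [25.4 25.6] 58
 high near: [0.523 0.012 0.357] 45273 rear clamp max z 0.05445761259144921
```

```bash
cat > held.py <<'E'
import sys
from m import *
from scipy.spatial.transform import Rotation as R
f=np.load(sys.argv[1]+".npy",allow_pickle=True).item();h=float(sys.argv[2]);P=cloud(f);s=state();t=s["tool_pos"];q=s["tool_rot"];M=R.from_quat([q[1],q[2],q[3],q[0]])
m=(f["range_z"]>0)&(np.hypot(*(P[...,:2]-t[:2]).transpose(2,0,1))<.022)&(P[...,2]>t[2]+h-.012)&(P[...,2]<t[2]+h+.012)
Q=P[m];top=np.percentile(Q[:,2],90);Q=Q[abs(Q[:,2]-top)<.005];L=M.inv().apply(Q-t)*1000
print("top-tcp",(top-t[2]).round(4),len(Q),"in tool xy",cv2.minAreaRect(L[:,:2].astype(np.float32)))
E
python3 held.py w5 .054; python3 go.py .4603 -.0577 .11 5.82
```

```text
top-tcp 0.0539 1914 in tool xy ((5.250558853149414, 0.06592559814453125), (15.945281028747559, 37.06084060668945), 0.26328206062316895)
[ 0.0508 -0.0393  0.294 ] [-2.000e-04 -2.000e-04  6.739e-01] [-0.25 -0.28  1.88 -0.    1.55 -1.37] 6.725
```

{"fn": "jog_arm", "kwargs": {
  "motion": "0 0.05 -0.04 0.2 0 0 0.674;0 0.05 -0.04 0.2 0 0 0.674;0 0.05 -0.04 0.2 0 0 0.674;0 0.05 -0.04 0.2 0 0 0.674;0 0.05 -0.04 0.2 0 0 0.674"
}}

```text
time: 7.35
tool_pos: [0.4605, -0.0584, 0.157]
tool_rot: [-0.0, 0.645, 0.764, -0.0]
contact_force: [-0.4, -0.2, -3.1]
gripper_width: 0.353
grasp_force: 61.5
```

```bash
python3 look.py w6;sed -i 's/<.022)/<.016)/; s/h-.012/h-.005/; s/h+.012/h+.005/' held.py; python3 held.py w5 .054;python3 held.py w6 .054; python3 go.py .4603 -.0577 .09 5.82
python3 - <<'E'
from h import *
f=np.load("w6.npy",allow_pickle=True).item();save("w6c.png",f["color"][184:384,130:390],3)
E
```

```text
top-tcp 0.0538 1656 in tool xy ((2.351327896118164, 0.04966163635253906), (27.879640579223633, 9.339993476867676), 89.95289611816406)
[ 0.0014 -0.0002  0.1342] [-0.0001 -0.0001  0.0419] [-0.29 -0.29  2.05  0.    1.38 -0.45] 7.4Traceback (most recent call last):
  File "held.py", line 6, in <module>
    Q=P[m];top=np.percentile(Q[:,2],90);Q=Q[abs(Q[:,2]-top)<.005];L=M.inv().apply(Q-t)*1000
               ~~~~~~~~~~~~~^^^^^^^^^^^
    return _quantile_unchecked(
        a, q, axis, out, overwrite_input, method, keepdims, weights)
    return _ureduce(a,
                    func=_quantile_ureduce_func,
    ...<5 lines>...
                    overwrite_input=overwrite_input,
                    method=method)
    r = func(a, **kwargs)
    result = _quantile(arr,
                       quantiles=q,
    ...<2 lines>...
                       out=out,
                       weights=wgt)
    slices_having_nans = np.isnan(arr[-1, ...])
                                  ~~~^^^^^^^^^
IndexError: index -1 is out of bounds for axis 0 with size 0
```

View pics/w6c.png

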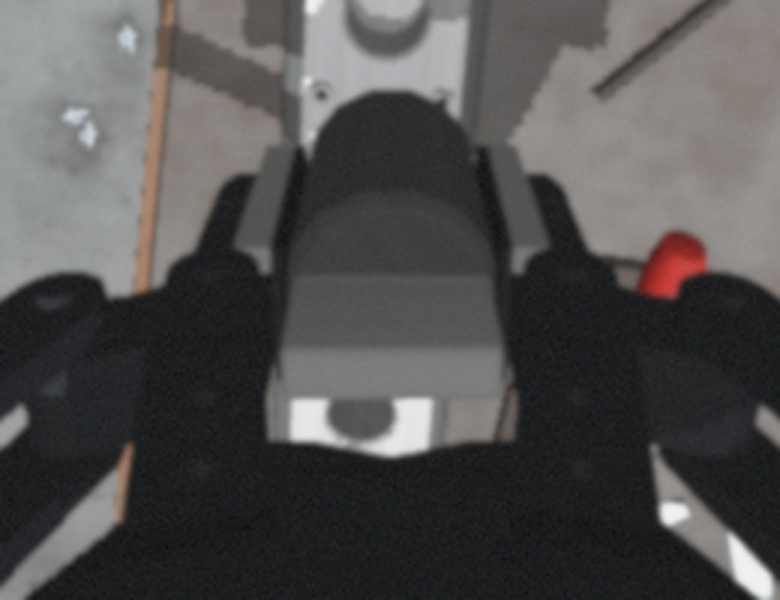

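The blade lies along the finger line and the punch sits 2 mm toward tool +x. Socket 4 is below. I'll lower it in.

{"fn": "jog_arm", "kwargs": {
  "motion": "0 -0.002 0 0.1 0 0 0.042;0 -0.002 0 0.15 0 0 0.042;0 -0.002 0 0.18 0 0 0.042;0 -0.002 0 0.2 0 0 0.042;0 -0.002 0 0.212 0 0 0.042"
}}

```text
time: 8.02
tool_pos: [0.4612, -0.0591, 0.0515]
tool_rot: [0.001, 0.666, 0.746, 0.0]
contact_force: [0.2, -0.0, 2.2]
gripper_width: 0.357
grasp_force: 62.1
```

```bash
python3 go.py .4605 -.0595 .05 5.82; python3 -c "
from h import *
print(state()['contact_force'])"
```

```text
[-0.0006 -0.0015  0.003 ] [0.0007 0.0003 0.0073] [-0.29 -0.15  2.13 -0.    1.16 -0.4 ] 8.025
[ 0.19112159 -0.02164234  2.15480392]
```

{"fn": "jog_arm", "kwargs": {
  "motion": "0 0 0 0.003 0 0 0.005;0 0 0 0.003 0 0 0.005;65 0 0 0.003 0 0 0.005;65 0 0 0.003 0 0 0.005;65 0 0 0.003 0 0 0.005"
}}

```text
time: 8.65
tool_pos: [0.4609, -0.0589, 0.0498]
tool_rot: [0.0, 0.669, 0.743, 0.0]
contact_force: [0.0, 0.4, -0.3]
gripper_width: 0.653
grasp_force: 0.0
```

```bash
python3 go.py .4827 .3202 .25 79.1
```

```text
[ 0.7495  0.1229 -0.4004] [ 4.000e-04  5.000e-04 -8.507e-01] [-0.29 -0.15  2.13  0.    1.16 -0.39] 8.65
```

{"fn": "jog_arm", "kwargs": {
  "motion": "65 0 0 -0.12 0 0 0;65 0 0 -0.24 0 0 0;100 0 0 -0.36 0 0 0;100 0.1 0 -0.4 0 0 -0.1;100 0.2 0.03 -0.4 0 0 -0.22"
}}

```text
time: 9.28
tool_pos: [0.4664, 0.0428, 0.2532]
tool_rot: [0.003, 0.537, 0.844, 0.002]
contact_force: [0.2, 0.9, -1.3]
gripper_width: 0.999
grasp_force: 0.0
```

```bash
python3 go.py .4827 .3202 .2 79.1
```

```text
[0.489  0.2643 0.1064] [ 0.0027  0.004  -0.6284] [-0.07 -0.35  1.94  0.    1.55 -0.51] 9.275
```

{"fn": "jog_arm", "kwargs": {
  "motion": "100 0.489 0.264 0.1 0 0 -0.628;100 0.489 0.264 0.1 0 0 -0.628;100 0.489 0.264 0.1 0 0 -0.628;100 0.489 0.264 0.1 0 0 -0.628;100 0.489 0.264 0.1 0 0 -0.628"
}}

```text
time: 9.9
tool_pos: [0.4811, 0.3222, 0.1985]
tool_rot: [-0.001, 0.095, 0.995, -0.0]
contact_force: [-0.5, 0.4, 0.2]
gripper_width: 0.998
grasp_force: 0.0
```

```bash
python3 go.py .4827 .3202 .049 79.1
python3 - <<'E'
from m import *
f=grab_frame("top");np.save("t1.npy",f,allow_pickle=True)
P=cloud(f);m=(f["range_z"]>0)&(np.hypot(P[...,0]-.4603,P[...,1]+.0577)<.022)&(P[...,2]>.05)&(P[...,2]<.15)
Q=P[m];print(len(Q),np.percentile(Q[:,2],[10,50,75,90,98]).round(4));Q=Q[Q[:,2]>np.percentile(Q[:,2],95)-.006];print(cv2.minAreaRect((Q[:,:2]*1000).astype(np.float32)))
E
```

```text
[-0.0042 -0.0033  0.299 ] [-0.0002 -0.0007  0.0002] [ 0.46 -0.03  1.75  0.    1.42 -0.92] 9.9
219 [0.0669 0.0856 0.1003 0.1037 0.1049]
((461.0124816894531, -59.80155563354492), (27.352012634277344, 8.379209518432617), 5.52773904800415)
```

{"fn": "jog_arm", "kwargs": {
  "motion": "100 -0.002 -0.003 0.12 0 0 0;100 -0.002 -0.003 0.22 0 0 0;100 -0.002 -0.003 0.27 0 0 0;100 -0.002 -0.003 0.297 0 0 0;100 -0.002 -0.003 0.3 0 0 0"
}}

```text
time: 10.58
tool_pos: [0.4824, 0.3176, 0.0492]
tool_rot: [-0.0, 0.099, 0.995, -0.0]
contact_force: [0.1, -0.1, 0.4]
gripper_width: 1.002
grasp_force: 0.0
```

{"fn": "jog_arm", "kwargs": {
  "motion": "0 0 0 0 0 0 0;0 0 0 0 0 0 0;0 0 0 0 0 0 0;0 0 0 0 0 0 0;0 0 0 0 0 0 0"
}}

```text
time: 11.2
tool_pos: [0.4833, 0.3182, 0.051]
tool_rot: [0.001, 0.099, 0.995, 0.0]
contact_force: [-1.4, 0.3, 5.5]
gripper_width: 0.351
grasp_force: 59.1
```

```bash
python3 look.py w7; python3 held.py w7 .054; python3 go.py .4655 -.1067 .26 5.82
```

```text
top-tcp 0.0525 2011 in tool xy ((0.3268318176269531, 0.1934061050415039), (20.036327362060547, 17.688142776489258), 0.020640408620238304)
[-0.1335 -0.8397 -0.4187] [1.10e-03 4.00e-04 8.47e-01] [ 0.45  0.12  1.86 -0.    1.16 -0.92] 11.25
```

{"fn": "jog_arm", "kwargs": {
  "motion": "0 0 0 -0.125 0 0 0;0 0 0 -0.25 0 0 0;0 -0.134 -0.84 -0.32 0 0 0.847;0 -0.134 -0.84 -0.32 0 0 0.847;0 -0.134 -0.84 -0.32 0 0 0.847"
}}

```text
time: 11.88
tool_pos: [0.4738, 0.1294, 0.189]
tool_rot: [-0.001, 0.374, 0.927, -0.0]
contact_force: [1.2, 0.3, -2.2]
gripper_width: 0.353
grasp_force: 62.9
```

```bash
python3 go.py .4655 -.106 .2 5.82
```

```text
[-0.3146 -0.3507 -0.0218] [-1.000e-03 -1.000e-04  4.685e-01] [ 0.12 -0.25  1.96 -0.    1.43 -0.69] 11.875
```

{"fn": "jog_arm", "kwargs": {
  "motion": "0 -0.315 -0.351 -0.02 0 0 0.468;0 -0.315 -0.351 -0.02 0 0 0.468;0 -0.315 -0.351 -0.02 0 0 0.468;0 -0.315 -0.351 -0.02 0 0 0.468;0 -0.315 -0.351 -0.02 0 0 0.468"
}}

```text
time: 12.5
tool_pos: [0.467, -0.1072, 0.199]
tool_rot: [-0.001, 0.67, 0.742, -0.001]
contact_force: [0.8, 1.0, -2.9]
gripper_width: 0.351
grasp_force: 62.9
```

```bash
python3 look.py w8; python3 held.py w8 .0525;  python3 go.py .4655 -.1067 .052 5.82
```

```text
top-tcp 0.0525 2118 in tool xy ((-0.6213064193725586, -0.7518186569213867), (17.815006256103516, 19.39199447631836), 88.86871337890625)
[-0.0023 -0.0029  0.2937] [-0.0011 -0.0009  0.0022] [-0.38 -0.29  1.98  0.    1.45 -0.48] 12.55
```

{"fn": "jog_arm", "kwargs": {
  "motion": "0 0 -0.002 0.12 0 0 0.002;0 0 -0.002 0.2 0 0 0.002;0 0 -0.002 0.25 0 0 0.002;0 0 -0.002 0.28 0 0 0.002;0 0 -0.002 0.294 0 0 0.002"
}}

```text
time: 13.18
tool_pos: [0.4655, -0.1063, 0.053]
tool_rot: [0.0, 0.668, 0.745, -0.004]
contact_force: [-15.4, -12.4, 29.1]
gripper_width: 0.347
grasp_force: 66.3
```

{"fn": "jog_arm", "kwargs": {
  "motion": "0 0 0 0.003 0 0 0;0 0 0 0.003 0 0 0;0 0 0 0.003 0 0 0;65 0 0 0.003 0 0 0;65 0 0 0.003 0 0 0"
}}

```text
time: 13.8
tool_pos: [0.4673, -0.1038, 0.0517]
tool_rot: [0.0, 0.669, 0.744, 0.0]
contact_force: [-0.6, 0.4, 0.5]
gripper_width: 0.654
grasp_force: 0.0
```

```bash
python3 go.py .5316 .3283 .25 99.5
```

```text
[ 0.8458  0.2197 -0.3961] [ 6.000e-04  4.000e-04 -1.087e+00] [-0.37 -0.11  2.09  0.    1.16 -0.48] 13.8
```

{"fn": "jog_arm", "kwargs": {
  "motion": "65 0 0 -0.12 0 0 0;65 0 0 -0.24 0 0 0;100 0.1 0 -0.36 0 0 -0.1;100 0.22 0.04 -0.4 0 0 -0.22;100 0.34 0.08 -0.4 0 0 -0.34"
}}

```text
time: 14.42
tool_pos: [0.4869, 0.0543, 0.2535]
tool_rot: [0.003, 0.458, 0.889, 0.001]
contact_force: [0.5, -0.9, -0.0]
gripper_width: 0.999
grasp_force: 0.0
```

```bash
python3 go.py .5316 .3283 .2 88
```

```text
[0.3942 0.3907 0.1076] [ 0.0021  0.0038 -0.6104] [-0.04 -0.3   1.9   0.    1.54 -0.66] 14.425
```

{"fn": "jog_arm", "kwargs": {
  "motion": "100 0.394 0.391 0.1 0 0 -0.61;100 0.394 0.391 0.1 0 0 -0.61;100 0.394 0.391 0.1 0 0 -0.61;100 0.394 0.391 0.1 0 0 -0.61;100 0.394 0.391 0.1 0 0 -0.61"
}}

```text
time: 15.05
tool_pos: [0.5306, 0.3297, 0.1987]
tool_rot: [-0.001, 0.016, 1.0, 0.0]
contact_force: [0.7, -0.2, 0.6]
gripper_width: 1.002
grasp_force: 0.0
```

```bash
cat > chk.py <<'E'
import sys
from m import *
f=grab_frame("top");P=cloud(f)
for c in sys.argv[1:]:
    x,y=map(float,c.split(","))
    m=(f["range_z"]>0)&(np.hypot(P[...,0]-x,P[...,1]-y)<.022)&(P[...,2]>.05)&(P[...,2]<.15)
    Q=P[m];print(c,len(Q),np.percentile(Q[:,2],[50,75,90,98]).round(4));Q=Q[Q[:,2]>np.percentile(Q[:,2],95)-.006];print(cv2.minAreaRect((Q[:,:2]*1000).astype(np.float32)))
E
python3 chk.py .4603,-.0577 .4655,-.1067; python3 go.py .5316 .3283 .049 88
```

```text
.4603,-.0577 223 [0.0855 0.1004 0.1031 0.1053]
((461.03460693359375, -59.568458557128906), (27.135534286499023, 8.216791152954102), 5.773013114929199)
.4655,-.1067 207 [0.0856 0.1019 0.1039 0.1052]
((467.047119140625, -108.0792236328125), (16.30477523803711, 17.7254581451416), 4.877440929412842)
[-0.0032 -0.0076  0.2979] [ 0.0014 -0.0015  0.0053] [ 0.44  0.08  1.64  0.    1.42 -1.11] 15.1
```

{"fn": "jog_arm", "kwargs": {
  "motion": "100 0 0 0.12 0 0 0.003;100 0 0 0.22 0 0 0.003;100 0 0 0.27 0 0 0.003;100 0 0 0.297 0 0 0.003;100 0 0 0.3 0 0 0.003"
}}

```text
time: 15.72
tool_pos: [0.5313, 0.3262, 0.0496]
tool_rot: [-0.0, 0.023, 1.0, -0.0]
contact_force: [-0.0, -0.5, 0.8]
gripper_width: 1.006
grasp_force: 0.0
```

{"fn": "jog_arm", "kwargs": {
  "motion": "0 0 0 0 0 0 0;0 0 0 0 0 0 0;0 0 0 0 0 0 0;0 0 0 0 0 0 0;0 0 0 0 0 0 0"
}}

```text
time: 16.35
tool_pos: [0.5324, 0.3265, 0.0514]
tool_rot: [0.001, 0.023, 1.0, 0.0]
contact_force: [-1.1, 0.5, 5.5]
gripper_width: 0.352
grasp_force: 59.2
```

```bash
python3 look.py w9; python3 held.py w9 .0525; python3 go.py .4755 -.2062 .26 5.82
```

```text
top-tcp 0.052 3364 in tool xy ((0.624262809753418, 0.08962154388427734), (26.508506774902344, 26.135526657104492), 81.57846069335938)
[ 0.0643 -1.0691 -0.4183] [1.30e-03 4.00e-04 9.49e-01] [ 0.43  0.22  1.74  0.    1.17 -1.09] 16.4
```

{"fn": "jog_arm", "kwargs": {
  "motion": "0 0 0 -0.125 0 0 0;0 0 0 -0.25 0 0 0;0 0.064 -1 -0.32 0 0 0.8;0 0.064 -1 -0.32 0 0 0.8;0 0.064 -1 -0.32 0 0 0.8"
}}

```text
time: 17.02
tool_pos: [0.5101, 0.1384, 0.1873]
tool_rot: [-0.0, 0.302, 0.953, -0.0]
contact_force: [1.7, 0.2, -1.8]
gripper_width: 0.352
grasp_force: 62.1
```

```bash
python3 go.py .4755 -.2062 .2 5.82
python3 - <<'E'
from m import *
f=np.load("w4.npy",allow_pickle=True).item();P=cloud(f);m=(f["range_z"]>0)&(P[...,0]>.5)&(P[...,0]<.64)&(P[...,1]<-.08)&(P[...,1]>-.27)&(P[...,2]<.15)
for a in np.arange(.5,.62,.01):
    k=m&(abs(P[...,0]-a)<.005);print(round(a,2),P[k][:,2].max().round(3) if k.any() else None,end=" ")
E
```

```text
[-0.3402 -0.6033 -0.025 ] [-9.000e-04 -1.000e-04  5.704e-01] [ 0.12 -0.15  1.88 -0.    1.41 -0.83] 17.025
0.5 0.043 0.51 0.019 0.52 0.003 0.53 0.012 0.54 0.017 0.55 0.042 0.56 0.066 0.57 0.066 0.58 0.042 0.59 0.017 0.6 0.003 0.61 0.003
```

{"fn": "jog_arm", "kwargs": {
  "motion": "0 -0.34 -0.603 -0.025 0 0 0.57;0 -0.34 -0.603 -0.025 0 0 0.57;0 -0.34 -0.603 -0.025 0 0 0.57;0 -0.34 -0.603 -0.025 0 0 0.57;0 -0.34 -0.603 -0.025 0 0 0.57"
}}

```text
time: 17.65
tool_pos: [0.4805, -0.1725, 0.1985]
tool_rot: [-0.001, 0.67, 0.743, -0.0]
contact_force: [0.5, 0.3, -1.7]
gripper_width: 0.35
grasp_force: 62.1
```

```bash
python3 go.py .4755 -.2062 .1 5.82
```

```text
[-0.0661 -0.0167  0.197 ] [-0.0006 -0.0004  0.0012] [-0.49 -0.2   1.91  0.    1.44 -0.59] 17.65
```

{"fn": "jog_arm", "kwargs": {
  "motion": "0 -0.066 -0.013 0 0 0 0;0 -0.066 -0.013 0.1 0 0 0;0 -0.066 -0.013 0.197 0 0 0;0 -0.066 -0.013 0.197 0 0 0;0 -0.066 -0.013 0.197 0 0 0"
}}

```text
time: 18.27
tool_pos: [0.4793, -0.2046, 0.1022]
tool_rot: [0.001, 0.668, 0.744, 0.0]
contact_force: [0.3, -0.1, -1.5]
gripper_width: 0.353
grasp_force: 62.1
```

```bash
python3 look.py w10; python3 held.py w10 .0525; python3 go.py .4755 -.2062 .053 5.82
```

```text
top-tcp 0.0508 3273 in tool xy ((1.5319156646728516, -0.8558225631713867), (26.921451568603516, 25.73832893371582), 1.9828994274139404)
[-0.0012 -0.0098  0.1007] [0.002  0.0016 0.0041] [-0.55 -0.08  1.97 -0.    1.25 -0.65] 18.325
```

{"fn": "jog_arm", "kwargs": {
  "motion": "0 -0.004 -0.007 0 0 0 0.003;0 -0.004 -0.007 0.03 0 0 0.003;0 -0.004 -0.007 0.06 0 0 0.003;0 -0.004 -0.007 0.085 0 0 0.003;0 -0.004 -0.007 0.098 0 0 0.003"
}}

```text
time: 18.95
tool_pos: [0.4747, -0.2065, 0.0532]
tool_rot: [-0.002, 0.67, 0.743, -0.001]
contact_force: [-17.1, 7.7, 38.6]
gripper_width: 0.349
grasp_force: 66.0
```

{"fn": "jog_arm", "kwargs": {
  "motion": "0 0 0 0.003 0 0 0;0 0 0 0.003 0 0 0;0 0 0 0.003 0 0 0;65 0 0 0.003 0 0 0;65 0 0 0.003 0 0 0"
}}

```text
time: 19.58
tool_pos: [0.4756, -0.2067, 0.0503]
tool_rot: [0.0, 0.67, 0.743, 0.0]
contact_force: [-0.1, 0.1, -0.6]
gripper_width: 0.651
grasp_force: 0.0
```

{"fn": "jog_arm", "kwargs": {
  "motion": "65 0 0 -0.12 0 0 0;65 0 0 -0.24 0 0 0;100 0.1 0 -0.36 0 0 -0.1;100 0.22 0.05 -0.4 0 0 -0.22;100 0.34 0.09 -0.4 0 0 -0.34"
}}

```text
time: 20.2
tool_pos: [0.5001, -0.0495, 0.2516]
tool_rot: [0.003, 0.459, 0.888, 0.001]
contact_force: [1.4, 1.6, -0.8]
gripper_width: 0.999
grasp_force: 0.0
```

```bash
python3 go.py .5806 .3366 .2 95
```

```text
[0.5371 0.5778 0.103 ] [ 0.0007  0.0037 -0.6939] [-0.25 -0.26  1.87  0.    1.53 -0.86] 20.2
```

{"fn": "jog_arm", "kwargs": {
  "motion": "100 0.537 0.578 0.1 0 0 -0.694;100 0.537 0.578 0.1 0 0 -0.694;100 0.537 0.578 0.1 0 0 -0.694;100 0.537 0.578 0.1 0 0 -0.694;100 0.537 0.578 0.1 0 0 -0.694"
}}

```text
time: 20.82
tool_pos: [0.5633, 0.255, 0.2086]
tool_rot: [-0.0, 0.007, 1.0, -0.0]
contact_force: [0.1, -0.5, -0.7]
gripper_width: 1.002
grasp_force: 0.0
```

```bash
python3 chk.py .4603,-.0577 .4655,-.1067 .4755,-.2062; python3 go.py .5806 .3366 .2 95
```

```text
.4603,-.0577 222 [0.0856 0.0997 0.1036 0.1051]
((461.1521911621094, -59.464073181152344), (27.076725006103516, 7.944605350494385), 6.375288963317871)
.4655,-.1067 207 [0.0856 0.1021 0.1039 0.1053]
((467.1728210449219, -107.7752456665039), (16.512435913085938, 16.730558395385742), 1.8049705028533936)
.4755,-.2062 282 [0.0978 0.1032 0.1043 0.1055]
((477.42547607421875, -208.10098266601562), (24.865530014038086, 27.24308967590332), 0.7829385995864868)
[-0.0349  0.1508  0.014 ] [ 0.0032 -0.0013 -0.0613] [ 0.31  0.06  1.65  0.01  1.44 -1.25] 20.875
```

{"fn": "jog_arm", "kwargs": {
  "motion": "100 -0.035 0.151 0.01 0 0 -0.06;100 -0.035 0.151 0.01 0 0 -0.06;100 -0.035 0.151 0.01 0 0 -0.06;100 -0.035 0.151 0.01 0 0 -0.06;100 -0.035 0.151 0.01 0 0 -0.06"
}}

```text
time: 21.5
tool_pos: [0.5823, 0.3267, 0.2049]
tool_rot: [0.0, -0.034, 0.999, -0.0]
contact_force: [-0.2, 0.2, -1.1]
gripper_width: 1.001
grasp_force: 0.0
```

```bash
python3 go.py .5806 .3366 .049 95
```

```text
[0.0023 0.02   0.3118] [-0.0001  0.0003 -0.0129] [ 0.4   0.17  1.53 -0.    1.44 -1.24] 21.5
```

{"fn": "jog_arm", "kwargs": {
  "motion": "100 0.002 0.02 0.05 0 0 0;100 0.002 0.02 0.15 0 0 0;100 0.002 0.02 0.25 0 0 0;100 0.002 0.02 0.3 0 0 0;100 0.002 0.02 0.312 0 0 0"
}}

```text
time: 22.12
tool_pos: [0.5791, 0.3363, 0.0462]
tool_rot: [-0.002, -0.034, 0.999, -0.001]
contact_force: [0.2, 0.2, 0.8]
gripper_width: 0.997
grasp_force: 0.0
```

```bash
python3 go.py .5806 .3366 .049 95
```

```text
[-0.0031  0.0003 -0.0056] [-0.001  -0.0026 -0.0125] [ 0.42  0.33  1.63 -0.    1.19 -1.22] 22.125
```

{"fn": "jog_arm", "kwargs": {
  "motion": "0 0 0 0 0 0 0;0 0 0 0 0 0 0;0 0 0 0 0 0 0;0 0 0 0 0 0 0;0 0 0 0 0 0 0"
}}

```text
time: 22.75
tool_pos: [0.5816, 0.3381, 0.0506]
tool_rot: [0.001, -0.035, 0.999, 0.0]
contact_force: [-0.8, -2.5, 6.3]
gripper_width: 0.353
grasp_force: 59.3
```

```bash
python3 look.py w11; python3 held.py w11 .061; python3 go.py .4705 -.1562 .26 5.82
```

```text
top-tcp 0.0605 434 in tool xy ((0.9274966716766357, 0.7522716522216797), (8.01854133605957, 8.137301445007324), 33.8511848449707)
[ 0.2896 -0.9706 -0.4198] [0.0015 0.0012 1.026 ] [ 0.42  0.32  1.62 -0.    1.19 -1.22] 22.8
```

{"fn": "jog_arm", "kwargs": {
  "motion": "0 0 0 -0.125 0 0 0;0 0 0 -0.25 0 0 0;0 0.29 -0.97 -0.36 0 0 0.9;0 0.29 -0.97 -0.36 0 0 0.9;0 0.29 -0.97 -0.36 0 0 0.9"
}}

```text
time: 23.42
tool_pos: [0.5386, 0.1546, 0.1935]
tool_rot: [-0.0, 0.246, 0.969, -0.0]
contact_force: [0.5, 0.1, -2.2]
gripper_width: 0.353
grasp_force: 60.9
```

```bash
python3 go.py .4705 -.1562 .23 5.82
```

```text
[-0.1772 -0.6112 -0.0729] [-2.000e-04 -1.000e-04  6.475e-01] [ 0.15 -0.07  1.8  -0.    1.41 -0.93] 23.425
```

{"fn": "jog_arm", "kwargs": {
  "motion": "0 -0.177 -0.611 -0.073 0 0 0.647;0 -0.177 -0.611 -0.073 0 0 0.647;0 -0.177 -0.611 -0.073 0 0 0.647;0 -0.177 -0.611 -0.073 0 0 0.647;0 -0.177 -0.611 -0.073 0 0 0.647"
}}

```text
time: 24.05
tool_pos: [0.4737, -0.149, 0.2292]
tool_rot: [-0.0, 0.658, 0.753, 0.0]
contact_force: [-0.3, 1.1, -2.1]
gripper_width: 0.353
grasp_force: 60.9
```

```bash
python3 go.py .4705 -.1562 .12 5.82
```

```text
[-0.0135 -0.0083  0.2184] [ 0.0002 -0.0002  0.022 ] [-0.45 -0.26  1.91  0.    1.5  -0.59] 24.05
```

{"fn": "jog_arm", "kwargs": {
  "motion": "0 -0.0135 -0.008 0 0 0 0.022;0 -0.0135 -0.008 0.1 0 0 0.022;0 -0.0135 -0.008 0.2 0 0 0.022;0 -0.0135 -0.008 0.218 0 0 0.022;0 -0.0135 -0.008 0.218 0 0 0.022"
}}

```text
time: 24.68
tool_pos: [0.4718, -0.1541, 0.1206]
tool_rot: [-0.0, 0.668, 0.744, 0.0]
contact_force: [-0.0, 0.3, -2.0]
gripper_width: 0.352
grasp_force: 60.9
```

```bash
python3 look.py w12; python3 held.py w12 .06; python3 go.py .4705 -.1562 .0525 5.82
```

```text
top-tcp 0.059 401 in tool xy ((2.837899923324585, -0.4782447814941406), (7.9363532066345215, 7.681573867797852), 36.61301803588867)
[-0.0022 -0.0052  0.1393] [0.0015 0.0008 0.0046] [-0.47 -0.17  2.01  0.    1.29 -0.57] 24.725
```

{"fn": "jog_arm", "kwargs": {
  "motion": "0 -0.006 -0.0045 0 0 0 0.004;0 -0.006 -0.0045 0.05 0 0 0.004;0 -0.006 -0.0045 0.09 0 0 0.004;0 -0.006 -0.0045 0.12 0 0 0.004;0 -0.006 -0.0045 0.136 0 0 0.004"
}}

```text
time: 25.35
tool_pos: [0.4701, -0.1584, 0.0526]
tool_rot: [0.0, 0.67, 0.742, -0.0]
contact_force: [-4.0, -4.0, 29.3]
gripper_width: 0.354
grasp_force: 65.5
```

{"fn": "jog_arm", "kwargs": {
  "motion": "0 0 0 0.003 0 0 0;0 0 0 0.003 0 0 0;0 0 0 0.003 0 0 0;65 0 0 0.003 0 0 0;65 0 0 0.003 0 0 0"
}}

```text
time: 25.98
tool_pos: [0.4701, -0.1582, 0.0512]
tool_rot: [0.001, 0.67, 0.742, 0.0]
contact_force: [0.1, 0.2, -0.5]
gripper_width: 0.648
grasp_force: 0.0
```

{"fn": "jog_arm", "kwargs": {
  "motion": "65 0 0 -0.12 0 0 0;65 0 0 -0.24 0 0 0;65 0.1 0 -0.36 0 0 0;65 0.25 0 -0.4 0 0 0;65 0.4 0 -0.4 0 0 0"
}}

```text
time: 26.6
tool_pos: [0.4543, 0.003, 0.2498]
tool_rot: [0.002, 0.671, 0.742, 0.002]
contact_force: [0.7, 1.0, 0.6]
gripper_width: 0.649
grasp_force: 0.0
```

```bash
python3 go.py .45 .25 .25 90
```

```text
[ 0.4924  0.0407 -0.0006] [ 0.0024  0.0032 -0.9806] [-0.16 -0.39  1.97  0.    1.55 -0.26] 26.6
```

{"fn": "jog_arm", "kwargs": {
  "motion": "65 0.3 0 0 0 0 0;65 0.3 0 0 0 0 0;65 0.3 0 0 0 0 0;65 0.3 0 0 0 0 0;65 0.3 0 0 0 0 0"
}}

```text
time: 27.22
tool_pos: [0.4384, 0.1505, 0.2469]
tool_rot: [0.0, 0.67, 0.742, -0.0]
contact_force: [0.4, -0.3, 0.3]
gripper_width: 0.65
grasp_force: 0.0
```

```bash
python3 chk.py .4603,-.0577 .4655,-.1067 .4705,-.1562 .4755,-.2062
python3 - <<'E'
from h import *
f=grab_frame("top");save("tend.png",f["color"][115:265,225:445],3.6)
E
```

```text
.4603,-.0577 221 [0.0853 0.0998 0.1032 0.1046]
((461.049560546875, -59.57723617553711), (27.069660186767578, 8.047867774963379), 5.1494622230529785)
.4655,-.1067 210 [0.0855 0.102  0.104  0.1057]
((467.2090148925781, -108.04695129394531), (16.570247650146484, 17.228437423706055), 1.6551413536071777)
.4705,-.1562 246 [0.0844 0.086  0.0933 0.1106]
((472.39691162109375, -158.92579650878906), (8.434907913208008, 6.307396411895752), 5.350958824157715)
.4755,-.2062 282 [0.0977 0.1031 0.1042 0.1055]
((477.37518310546875, -207.9915008544922), (24.89441680908203, 26.93815803527832), 1.6508506536483765)
```

View pics/tend.png

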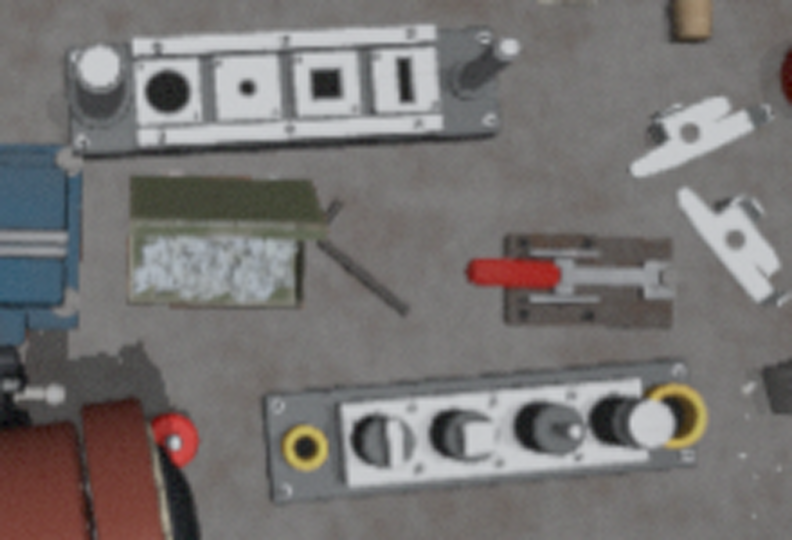

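The row reads slot, square, small, big from the left (crop columns 395, 475, 565, 650). That is the reverse of the openings: big, small, square, slot. All shoulders measure 0.085 m, and the arm is clear of everything.

```bash
python3 -c "
from plant import *
print(job_done())"
```

```text
the job is handed in; nothing more can be done
None
```

All four punches are seated upright in the upper die: big in socket 1, small in 2, square in 3 and slot in 4, with the blade and square aligned. The job was handed in at about 28 s; no verdict was returned.

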